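# Tighten the hub's castle nut and lock it

## Task

Tighten the castle nut on the hub clockwise until its red stripe is in the green band, then stop where, still inside the band, a slot of the nut lines up with the cross hole and so with the locking pin; do not turn the stripe past the far end of the band. Then push the pin in by its red knob, through the slot and the axle, fully home, and let go of everything. Leave the masking tape, the pliers and the cement can where they are.

Things in the scene. Friction and masses are not known exactly. Their poses are not given: they have to be found in the camera images.
- hub_stand: Blue plate, 100 (x) x 230 (y) x 12 mm, fixed to the table, with an aluminium hub 94 mm across at its foot, 80 mm at its top face 38 mm up. Origin on the axle's axis at table height, z up; the plate spans y = -170 to +60 mm. The locking pin lies over the -y side and slides along +y. A green arc painted on the hub's top face, on the -x side, marks the nut's tight range.
- axle_top (a point): Top of the upright dark threaded axle end, 30 mm across, 82 mm above the table, 9 mm above the nut. Its cross hole for the pin, hidden in the nut's slots, runs along hub_stand's y, 68.5 mm above the table.
- pin_bracket (a point): Top middle of the grey bracket that carries the pin: 34 mm wide in x, y = -66 to -82 mm in hub_stand's frame, top 68 mm above the table.
- nut_grip (a point): Centre of the steel castle nut on the axle's axis, 56.5 mm above the table. Hexagon, 46 mm across flats, 53 mm across corners, from 40 to 73 mm above the table, on a 55 mm washer; it turns but does not rise or sink. Six slots 8 mm wide, 9 mm deep, open at the top, one in the middle of each upright flat. A red stripe is painted on one corner, top and side.
- castle_nut (a joint): Turn in rad, growing clockwise from above; starts at 0 to 0.9, stays where left, takes 0.2 rising to 0.33 N m. Stripe in green band: 1.75 to 2.70; there a slot faces the pin (within 0.08) only at 2.30; at 1.25 and 0.21 it is not tight. A flat with slot faces the angle (2.30 - value) counter-clockwise from hub_stand's -y, others each pi/3 on; the stripe is at that angle from -x.
- pin_knob (a point): Centre of the outer end face of the pin's red knob, 68.5 mm above the table; axes as hub_stand, the face looks along -y. Knob 22 mm across, 12 mm thick. Pin: level 5 mm steel rod, captive, its round nose 120 mm along +y from this point. Drawn back, this point is 179.5 mm from the axle's axis, home 98.5 mm.
- lock_pin (a joint): Travel of the locking pin in m: 0 drawn back, 0.081 fully home (a stop). Starts at 0 to 0.008. Slides with about 1.5 N friction, no spring, stays where left. The nut's crown stops it unless a slot faces it.
- tape_mid (a point): Masking tape roll lying flat, 104 mm across, 25 mm high; its centre, half-way up. Bystander.
- pliers_mid (a point): Small cutting pliers with cream grips lying flat, 142 x 57 x 16 mm; centre. Bystander.
- can_mid (a point): Small white and orange cement can standing upright, 49 mm across, 83 mm high; centre. Bystander.

How it is judged:
By the outcome, as a careful person would: the job done as asked, in the order asked, and still so for the second after the job is handed in, with the robot touching nothing.
It also fails if it takes over 61 s, if anything falls off the work surface, if the arm or the gripper's body presses on something with over 40 N, if the wrist force passes 120 N, or if a joint passes its speed limit or range.

## Robot

A 6-joint arm with a two-finger parallel gripper is mounted at the origin on a cart in front of the work surface, level with it; the furniture and walls round the work are solid. World frame = base frame: x ahead of the robot, y to its left, z up, the work surface at z = 0. Lengths are in m, angles in rad, forces in N, time in s.
With the tool pointing down it reaches from about 0.425 to 0.95 m from the base axis. Payload 3.5 kg.
Tool frame: the origin (TCP) lies midway between the tips of the shut fingers; the grasp point (between the pads) lies 19 mm behind it (ctrl.pinch_z is the distance from the TCP to the grasp point, in m); z points along the fingers, y is the line along which they close (so a half turn about z gives the same grasp; the last joint's range is limited). The gripper opens to 85 mm and grips with 20 to 120 N. Pads are 22 mm wide; open, the fingers measure 114 mm over their backs; the gripper's body (76 mm by 85 mm) begins 54 mm behind the grasp point. The pads swing forward as they close: fully open they stand 13 mm farther back than shut.
Start: joints at [-1.385, 0.286, 1.577, -0, 1.279, -0.15], TCP at [0.222, -0.637, 0.231] pointing down, gripper open.
Joint ranges: [-2.77, 2.77], [-0.9, 2.22], [0.21, 2.48], [-1.53, 4.67], [0.24, 2.81], [-2.84, 2.84]. Speed limits (rad/s): [2.79, 2.79, 3.14, 3.14, 3.14, 3.14].

## Interface

Orientations are given as a unit quaternion [x, y, z, w].
In Python, from plant import get_state, viewer, sign_off, ctrl gives the robot as it stands. The module is installed in compiled form; this text tells all that it offers.
- The arm moves only by the shell command python3 -m handwheel 'ROWS' [FORCE]. ROWS is JSON, a list that holds one entry, the list of rows, each a list of 5 numbers: the finger opening in m, from 0 to 0.0854, then the shift along the tool's x, y, z in m, then the turn about the tool's z in degrees. In form: [[[claw, x, y, z, spin], ...]]. A call has 1 to 12 rows; each row shifts and turns the commanded pose from where the row before left it, along the tool's axes as they then stand; what a row does not reach is not made up. A row lasts 1/12 s, in which the tool goes at most 41.7 mm and 7.16 degrees, less where a joint would pass 70% of its speed; a pose out of reach is approached as far as the arm can. A call is refused whole if a number of a shift passes 0.0417 or a number of a turn 7.16, either way. A call with a gripper value outside its range is refused whole. The fingers move at their own pace and stop on an object; FORCE is the grip in N (left out, the last holds). Time passes only in rows, so rows that do not move let the fingers close. It gives the time, the measured TCP pose, the force, the opening and the grip force at its end, in the units of the state.
- get_state(): the state, without advancing time (a new reading comes with each control period).
- viewer.read_camera(name): name is "scene" or "top" or "wrist"; returns the picture (400x640x3 uint8, blue, green, red); there is no depth.
- viewer.camera_params(name): a dict with "fov_y" (degrees; the focal length in pixels is half the picture's height over the tangent of half this angle, whatever the lens; pixels are square), "cx", "cy" (the principal point, pixels), "xyz" and "attitude" of the camera in the world; the wrist camera has in their place "hand_eye" (4x4, takes a point from camera to tool coordinates, whose origin is the TCP and whose axes are the flange's). Camera axes: x right, y up, looking along -z (the intrinsics and any distortion apply to the point x, -y, -z); pixel columns grow to the right and rows downward; lengths in m; the calibration is good to about 2 mm. A picture is of the moment at which its call begins: read the wrist's pose just before it. camera_params takes no time and is no camera call.
- sign_off(): hands the job in; it is judged then, once.
Trained networks look in the newest picture that a camera, given by its name, has taken for a name from the list of things; names that differ only in an ending like _2 or _b are one class to them, and where a whole thing is asked for, a point or a joint stands for the part that bears it (a point fixed in the world has none). Each returns a list of dicts, best first, with "confidence" (0 to 1); they miss things now and then, are a little off and sometimes report something else, mostly with a low value. They report only what shows in the picture. A call takes as long as a camera call.
- viewer.look_for(camera, name): "extent" ([left, top, width, height] as shares, 0 to 1, of the picture: columns of its width, rows of its height, round what is visible of it).
- viewer.outline_of(camera, name): "mask" (400x640 bool, what is visible of it) and "extent" ([left, top, width, height] as shares, 0 to 1, of the picture: columns of its width, rows of its height, round what is visible of it).
- viewer.pinpoint(camera, name): "xy" ([column, row] as shares, 0 to 1, of the picture: columns of its width, rows of its height: a listed point, or the origin of a listed thing).
The state is a dict: "time": time; "qpos": joint angles; "dq": joint speeds; "joint_efforts": joint torques, N m; "eef_pos": TCP position; "tcp_rot": TCP orientation; "contact_force": force on the tool from outside, world axes, zero at the start; "wrist_torque": the same for the moment, N m; "opening": opening from 0.0 (shut) to 1.0 (fully open); "finger_force": force on a finger pad.
Only numpy, scipy, OpenCV 4.12 (cv2) and the standard library are available. Lean on these libraries where they do the work, as an engineer would, in place of code of your own. Each camera call takes 0.05 s, during which the arm holds its last target. There are 200 camera calls.

## Working session

There is one attempt and no reset: what is moved stays moved. The work goes in short steps, Python scripts to look and compute and a shell command to move; the robot and the scene stay as the last step left them, time stands still between calls to the robot, and variables do not carry over. Pictures are saved under pics/ and viewed, at most 10 in all, crops included, and the job is handed in when it is done.

```bash
mkdir -p pics; cat > h.py <<'E'
import numpy as np, cv2
from scipy.spatial.transform import Rotation as R
from plant import get_state, viewer, ctrl
def cam(name):
    p=viewer.camera_params(name); f=200/np.tan(np.radians(p["fov_y"])/2)
    if "xyz" in p:
        a=np.array(p["attitude"]); Rm=R.from_quat(a).as_matrix() if a.size==4 else a.reshape(3,3) if a.size==9 else R.from_euler('xyz',a).as_matrix()
        t=np.array(p["xyz"])
    else:
        s=get_state(); H=np.array(p["hand_eye"]); Rt=R.from_quat(s["tcp_rot"]).as_matrix()
        Rm=Rt@H[:3,:3]; t=Rt@H[:3,3]+np.array(s["eef_pos"])
    return f,p["cx"],p["cy"],Rm,t
def ray(c,u,v,z):
    f,cx,cy,Rm,t=c; d=Rm@np.array([(u-cx)/f,-(v-cy)/f,-1]); return t+d*(z-t[2])/d[2]
def proj(c,P):
    f,cx,cy,Rm,t=c; q=Rm.T@(np.array(P)-t); return cx+f*q[0]/-q[2], cy-f*q[1]/-q[2]
E
python3 - <<'E'
from h import *
print(get_state())
for n in("scene","top","wrist"):
    print(n,viewer.camera_params(n)); c=cam(n); im=viewer.read_camera(n); cv2.imwrite(f"pics/{n}0.png",im)
    for k,z in(("axle_top",.082),("pin_bracket",.068),("nut_grip",.0565),("pin_knob",.0685),("hub_stand",0),("can_mid",.0415),("tape_mid",.0125),("pliers_mid",.008)):
        r=viewer.pinpoint(n,k)
        if r: 
            u,v=r[0]["xy"][0]*640,r[0]["xy"][1]*400; print(k,round(r[0]["confidence"],2),round(u),round(v),ray(c,u,v,z).round(4))
E
```

```text
{'time': 0.0, 'qpos': array([-1.38501177e+00,  2.87172446e-01,  1.57821461e+00, -1.09218316e-05,
        1.27859573e+00, -1.50015114e-01]), 'dq': array([-0.00068905, -0.00129216,  0.0009359 , -0.00039714, -0.00049968,
        0.00034283]), 'joint_efforts': array([-2.75782426e-03, -4.05982733e+01, -2.92629987e+01, -3.12162319e-04,
        5.78931067e-03,  3.60599358e-06]), 'eef_pos': array([ 0.22231907, -0.63662533,  0.2299223 ]), 'tcp_rot': array([ 9.85936936e-01,  1.67113524e-01, -2.65989742e-05, -1.19477986e-03]), 'contact_force': array([-0.30179457,  0.61900107, -0.3075083 ]), 'wrist_torque': array([-0.02958418,  0.03086633,  0.0152695 ]), 'finger_force': 0.0, 'opening': 1.0029541465772631}
scene {'fov_y': 53.219155914827255, 'cx': 320.1492368899125, 'cy': 198.89761921819107, 'xyz': array([0.13423071, 0.79078307, 0.71192062]), 'attitude': array([-0.12754396,  0.46248184,  0.85203783, -0.20946267])}
axle_top 0.97 300 224 [0.6042 0.0673 0.082 ]
pin_bracket 0.79 321 224 [0.5633 0.0243 0.068 ]
nut_grip 0.56 300 231 [0.6071 0.063  0.0565]
pin_knob 0.61 351 206 [ 0.5257 -0.0925  0.0685]
[... 511 characters left out ...]
 196 [0.5939 0.0592 0.0565]
pin_knob 0.59 315 229 [ 0.5142 -0.0813  0.0685]
hub_stand 0.94 258 196 [0.6017 0.0639 0.    ]
can_mid 0.87 417 197 [ 0.6048 -0.3295  0.0415]
tape_mid 0.71 249 135 [0.7598 0.0934 0.0125]
pliers_mid 0.86 199 269 [0.416  0.2016 0.008 ]
wrist {'fov_y': 68.97918482774926, 'cx': 320.4564336554391, 'cy': 199.70125556173812, 'hand_eye': array([[-3.16864216e-04,  9.63496281e-01,  2.67721527e-01,
         6.74156155e-02],
       [ 9.99999831e-01,  4.35642902e-04, -3.84265525e-04,
         8.07334628e-04],
       [-4.86869387e-04,  2.67721360e-01, -9.63496257e-01,
        -1.42344445e-01],
       [ 0.00000000e+00,  0.00000000e+00,  0.00000000e+00,
         1.00000000e+00]])}
```

```bash
python3 - <<'E'
import cv2,numpy as np
t=cv2.imread("pics/top0.png")[90:310,160:450]; s=cv2.imread("pics/scene0.png")[130:290,210:430]
a=cv2.resize(t,(580,440),interpolation=cv2.INTER_CUBIC); cv2.imwrite("pics/a.png",a)
cv2.imwrite("pics/b.png",cv2.resize(s,(770,560),interpolation=cv2.INTER_CUBIC))
E
```

```text
(no output)
```

View pics/a.png

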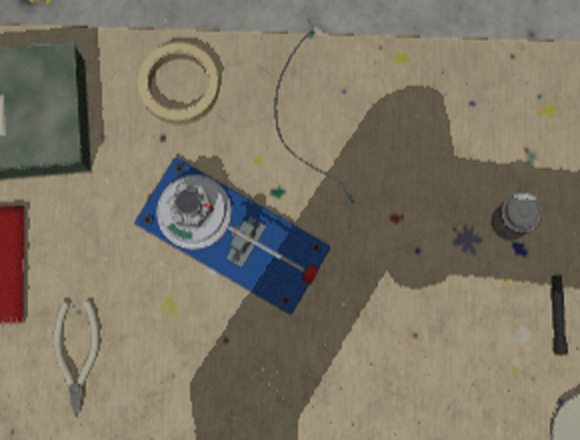

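View pics/b.png

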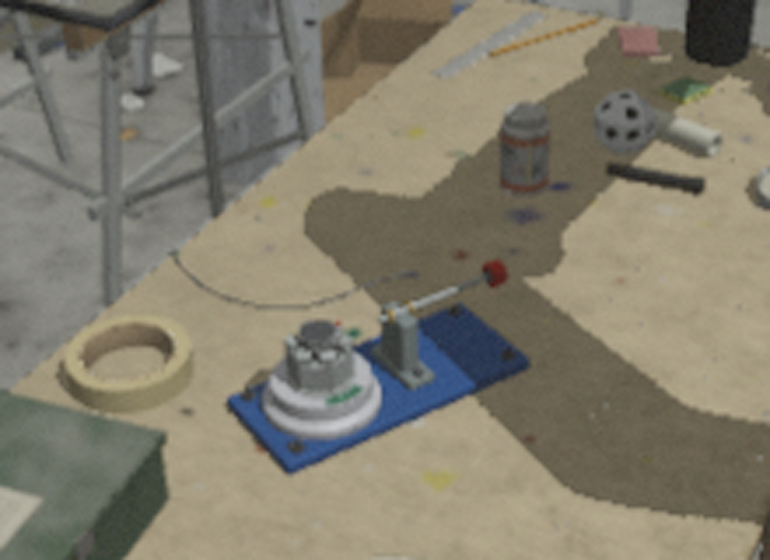

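The top picture shows the hub at about (190,210) in the crop. The stripe points right at (207,207), the green arc is at (180,231) and the knob at (311,274). The scene view agrees. The nut is near value 0–0.3, so I'll go above the hub, spinning to the orientation that leaves room for about a 120° clockwise turn.

```bash
python3 -m handwheel '[[[0.0854,0.0294,-0.0268,0,0],[0.0854,0.0294,-0.0268,0,0],[0.0854,0.0294,-0.0268,0,0],[0.0854,0.0294,-0.0268,0,0],[0.0854,0.0294,-0.0268,0,0],[0.0854,0.0294,-0.0268,0,0],[0.0854,0.0294,-0.0268,0,0],[0.0854,0.0294,-0.0268,0,0],[0.0854,0.0294,-0.0268,0,0],[0.0854,0.0294,-0.0268,0,0]]]'
python3 -m handwheel '[[[0.0854,0.0294,-0.0268,0,0],[0.0854,0.0294,-0.0268,0,0],[0.0854,0.0294,-0.0268,0,0],[0.0854,0.0294,-0.0268,0,0],[0.0854,0.0294,-0.0268,0,0],[0.0854,0.0294,-0.0268,0,0],[0.0854,0.0294,-0.0268,0,0],[0.0854,0.0294,-0.0268,0,0],[0.0854,0.0294,-0.0268,0,0],[0.0854,0.0294,-0.0268,0,0]]]'
python3 -m handwheel '[[[0.062,0,0,0,-7],[0.062,0,0,0,-7],[0.062,0,0,0,-7],[0.062,0,0,0,-7],[0.062,0,0,0,-7],[0.062,0,0,0,-7],[0.062,0,0,0,-7],[0.062,0,0,0,-7],[0.062,0,0,0,-7],[0.062,0,0,0,-7],[0.062,0,0,0,-7],[0.062,0,0,0,-7]]]'
python3 -m handwheel '[[[0.062,0,0,0,-7],[0.062,0,0,0,-7],[0.062,0,0,0,-7],[0.062,0,0,0,-7],[0.062,0,0,0,-7],[0.062,0,0,0,-7],[0.062,0,0,0,-7],[0.062,0,0,0,-7],[0.062,0,0,0,-7],[0.062,0,0,0,-7],[0.062,0,0,0,-7],[0.062,0,0,0,-7]]]'
python3 -m handwheel '[[[0.062,0,0,0,-7],[0.062,0,0,0,-7],[0.062,0,0,0,-7],[0.062,0,0,0,0],[0.062,0,0,0,0]]]'
cat > look.py <<'E'
from h import *; import sys
c=cam("wrist"); im=viewer.read_camera("wrist"); s=get_state()
q=s["qpos"]; x=R.from_quat(s["tcp_rot"]).as_matrix()
print(s["time"],s["eef_pos"].round(4),"yaw_x",np.degrees(np.arctan2(x[1,0],x[0,0])).round(1),"q6",q[5].round(2),"rot ok",x[2,2].round(4))
for k,z in(("axle_top",.082),("pin_bracket",.068),("nut_grip",.0565),("pin_knob",.0685)):
    for r in viewer.pinpoint("wrist",k)[:1]:
        u,v=r["xy"][0]*640,r["xy"][1]*400; print(k,round(r["confidence"],2),round(u),round(v),ray(c,u,v,z).round(4))
cv2.imwrite(f"pics/{sys.argv[1]}.png",im)
E
python3 look.py w1
```

```text
time: 2.18
eef_pos: [0.4123, -0.2856, 0.2317]
tcp_rot: [0.986, 0.167, 0.0, 0.0]
contact_force: [0.6, -0.7, 0.4]
opening: 0.999
finger_force: 0.0
time: 3.02
eef_pos: [0.6016, 0.0646, 0.2316]
tcp_rot: [0.986, 0.167, 0.0, 0.0]
contact_force: [-0.1, -0.5, -0.1]
opening: 1.005
finger_force: 0.0
time: 4.02
eef_pos: [0.601, 0.0626, 0.2314]
tcp_rot: [0.618, 0.786, 0.0, 0.0]
contact_force: [-0.7, 0.2, -0.7]
opening: 0.73
finger_force: 0.0
time: 5.02
eef_pos: [0.601, 0.0625, 0.2314]
tcp_rot: [-0.066, 0.998, -0.0, 0.0]
contact_force: [-0.6, 0.2, 0.7]
opening: 0.727
finger_force: 0.0
time: 5.43
eef_pos: [0.601, 0.0626, 0.2314]
tcp_rot: [-0.242, 0.97, -0.0, 0.0]
contact_force: [0.2, -0.3, -0.3]
opening: 0.729
finger_force: 0.0
5.4833 [0.601  0.0626 0.2314] yaw_x -151.9 q6 -2.12 rot ok -1.0
axle_top 0.91 321 188 [0.601  0.0625 0.082 ]
pin_bracket 0.63 281 125 [ 0.565  -0.0032  0.068 ]
nut_grip 0.61 319 183 [0.6026 0.0603 0.0565]
pin_knob 0.62 221 36 [ 0.5193 -0.0882  0.0685]
```

View pics/w1.png

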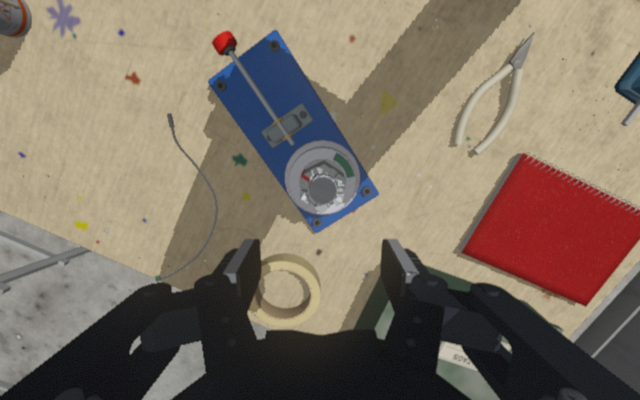

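The wrist picture shows the axle at (321,188) straight under the tool, the knob at (225,42), the green arc at (345,163) and the stripe near (306,176). Next I'll rectify the nut's top plane to read the stripe angle.

```bash
cat > rect.py <<'E'
from h import *
import sys
def rect(im,c,ctr,hubdeg,z=.073,half=.045,n=560):
    # output: right = hub x, up = hub y
    a=np.radians(hubdeg); ex=np.array([np.cos(a),np.sin(a)]); ey=np.array([-ex[1],ex[0]])
    src=[];dst=[(0,0),(n,0),(n,n),(0,n)]
    for s,t in((-1,1),(1,1),(1,-1),(-1,-1)):
        p=np.array(ctr)+half*(s*ex+t*ey); src.append(proj(c,[p[0],p[1],z]))
    return cv2.warpPerspective(im,cv2.getPerspectiveTransform(np.float32(src),np.float32(dst)),(n,n),flags=cv2.INTER_CUBIC)
def stripe(o):
    b,g,r=[o[...,i].astype(int) for i in range(3)]; m=(r>90)&(r>1.7*g)&(r>1.7*b)
    v,u=np.nonzero(m); n=o.shape[0]; x=u-n/2; y=n/2-v; d=np.hypot(x,y)*.09/n; k=d<.03
    return m.sum(), x[k].mean()*.09/n, y[k].mean()*.09/n, np.degrees(np.arctan2(y[k].mean(),x[k].mean()))
if __name__=="__main__":
    c=cam("wrist"); im=cv2.imread("pics/%s.png"%sys.argv[1]); o=rect(im,c,[float(sys.argv[2]),float(sys.argv[3])],float(sys.argv[4]))
    n,x,y,a=stripe(o); print(n,x,y,"stripe deg",a,"value",2.30-np.radians((a-180)%360))
    cv2.imwrite("pics/r_%s.png"%sys.argv[1],o)
E
python3 rect.py w1 0.601 0.0625 -28.5
```

```text
1142 0.009315940080060045 -0.017329700400300223 stripe deg -61.738825327693505 value 0.23595312469212582
```

View pics/r_w1.png

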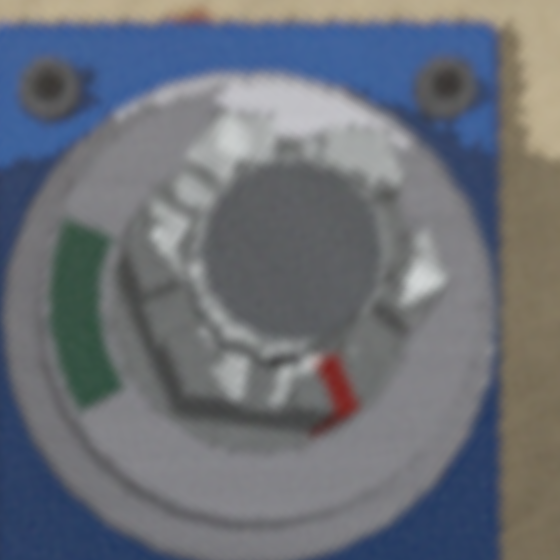

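The rectified view shows the axle top at (292,248). Allowing for parallax, the centre is about 3.5 mm further along hub +y, which agrees with the top and scene estimates of (0.6034, 0.0652). The stripe at (340,385) gives a value of about 0.32, so roughly 113° to turn. I'll shift and go down part way, then check.

```bash
python3 -m handwheel '[[[0.062,-0.0033,0.0012,0.02,3.4],[0.062,0,0,0.03,0],[0.062,0,0,0.03,0],[0.062,0,0,0.02,0],[0.062,0,0,0,0],[0.062,0,0,0,0]]]'
python3 look.py w2; python3 rect.py w2 0.6034 0.0652 -28.7
```

```text
time: 6.18
eef_pos: [0.6025, 0.0652, 0.1302]
tcp_rot: [-0.215, 0.977, 0.0, -0.001]
contact_force: [0.3, 0.4, 1.0]
opening: 0.725
finger_force: 0.0
6.2333 [0.6039 0.0651 0.1322] yaw_x -155.2 q6 -2.06 rot ok -1.0
axle_top 0.79 320 220 [0.602 0.064 0.082]
pin_bracket 0.95 254 129 [ 0.5658 -0.003   0.068 ]
1396 0.011707966639377815 -0.0186182204257061 stripe deg -57.8364889219291 value 0.16784450589109534
```

View pics/w2.png

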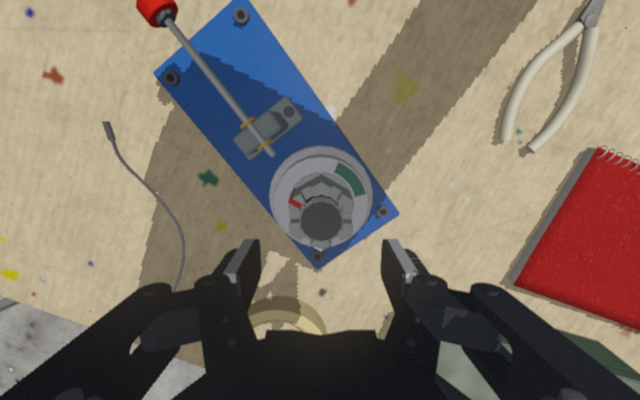

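The axle is centred between the fingers at (321,221), the stripe is at (296,203) about 30° off the finger line, and the pin is clear of both fingers. I'll go down and grip.

```bash
python3 -m handwheel '[[[0.062,0.001,0,0.03,0],[0.062,0,0,0.03,0],[0.062,0,0,0.02,0],[0.062,0,0,0.011,0],[0.062,0,0,0,0],[0.062,0,0,0,0]]]'
python3 -m handwheel '[[[0.03,0,0,0,0],[0.03,0,0,0,0],[0.03,0,0,0,0],[0.03,0,0,0,0],[0.03,0,0,0,0],[0.03,0,0,0,0]]]' 60
python3 -c "
from h import *
s=get_state();print(s)"
```

```text
time: 6.93
eef_pos: [0.6031, 0.0647, 0.0411]
tcp_rot: [-0.215, 0.977, -0.0, 0.0]
contact_force: [0.1, -0.8, 1.1]
opening: 0.727
finger_force: 0.0
time: 7.43
eef_pos: [0.6036, 0.0659, 0.0432]
tcp_rot: [-0.214, 0.977, 0.001, 0.001]
contact_force: [-2.8, 4.2, 5.9]
opening: 0.528
finger_force: 64.3
{'time': 7.4333, 'qpos': array([-0.05911855,  0.35690073,  1.86399795,  0.00283022,  0.918263  ,
       -2.06395338]), 'dq': array([ 0.00028721,  0.00169894, -0.00056728,  0.00158565,  0.00127542,
       -0.00038273]), 'joint_efforts': array([ -2.52185002, -34.96117115, -23.23527753,  -0.87944984,
        -0.79360737,  -0.18150286]), 'eef_pos': array([0.60358119, 0.0659137 , 0.04317142]), 'tcp_rot': array([-2.14481611e-01,  9.76726622e-01,  7.51386152e-04,  1.47627419e-03]), 'contact_force': array([-2.77106453,  4.17203167,  5.90779032]), 'wrist_torque': array([ 0.67202357,  0.52460195, -0.1431114 ]), 'finger_force': 64.29017812013626, 'opening': 0.5276479709600482}
```

The nut is gripped across its flats at a 45 mm opening. I'll turn about 98° clockwise, then recheck the angle.

```bash
python3 -m handwheel '[[[0.03,0,0,0,5],[0.03,0,0,0,6],[0.03,0,0,0,6],[0.03,0,0,0,6],[0.03,0,0,0,6],[0.03,0,0,0,6],[0.03,0,0,0,6],[0.03,0,0,0,6],[0.03,0,0,0,6],[0.03,0,0,0,6]]]' 80
python3 -m handwheel '[[[0.03,0,0,0,6],[0.03,0,0,0,6],[0.03,0,0,0,6],[0.03,0,0,0,6],[0.03,0,0,0,6],[0.03,0,0,0,6],[0.03,0,0,0,3],[0.03,0,0,0,0],[0.03,0,0,0,0]]]'
python3 look.py w3; python3 - <<'E'
from h import *
c=cam("wrist"); im=viewer.read_camera("wrist")
hsv=cv2.cvtColor(im,cv2.COLOR_BGR2HSV); 
m=((hsv[...,0]>100)&(hsv[...,0]<125)&(hsv[...,1]>140)&(hsv[...,2]>40)).astype(np.uint8)
m=cv2.morphologyEx(m,cv2.MORPH_OPEN,np.ones((5,5)))
cs=max(cv2.findContours(m,cv2.RETR_EXTERNAL,cv2.CHAIN_APPROX_NONE)[0],key=cv2.contourArea)[:,0]
P=np.array([ray(c,u,v,.012)[:2] for u,v in cs if 3<u<636 and 3<v<396])
print(len(P),cv2.minAreaRect((P*1000).astype(np.float32)))
# edge direction histogram of the outline
best=[]
for a in np.arange(-40,-15,.25):
    r=np.radians(a); s=(P@np.array([np.cos(r),np.sin(r)])); h,_=np.histogram(s,bins=np.arange(s.min(),s.max()+.001,.0007)); best.append((np.sort(h)[-2:].sum(),a))
print(sorted(best)[-6:])
E
```

```text
time: 8.27
eef_pos: [0.6036, 0.0656, 0.0433]
tcp_rot: [0.295, 0.955, 0.001, 0.001]
contact_force: [-3.2, 4.2, 5.9]
opening: 0.522
finger_force: 80.9
time: 9.02
eef_pos: [0.6034, 0.0655, 0.0433]
tcp_rot: [0.596, 0.803, 0.001, 0.001]
contact_force: [-3.3, 2.8, 6.6]
opening: 0.524
finger_force: 81.2
9.0667 [0.6034 0.0655 0.0432] yaw_x 106.8 q6 -0.35 rot ok -1.0
axle_top 0.56 320 290 [0.6027 0.0655 0.082 ]
pin_bracket 0.59 214 362 [0.5667 0.0028 0.068 ]
212 ((541.007568359375, 22.254985809326172), (73.1049575805664, 29.426021575927734), 60.7706413269043)
[(np.int64(73), np.float64(-29.25)), (np.int64(74), np.float64(-28.0)), (np.int64(75), np.float64(-29.0)), (np.int64(81), np.float64(-28.75)), (np.int64(82), np.float64(-28.5)), (np.int64(83), np.float64(-28.25))]
```

View pics/w3.png

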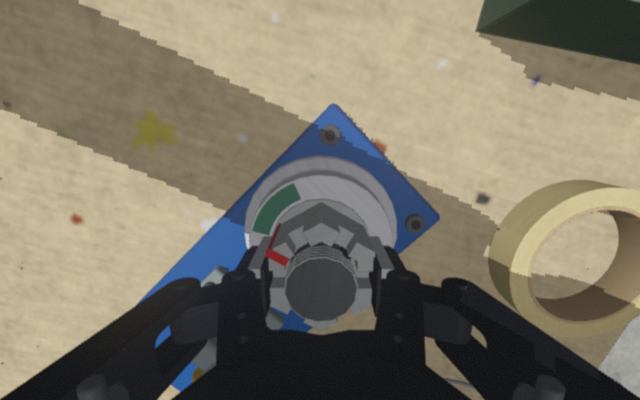

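The stripe at (276,256) is now just inside the green band, which runs from (258,230) to (298,190). The plate edges give a hub yaw of about -28.5°, so about 15.5° remain.

```bash
python3 -m handwheel '[[[0.03,0,0,0,5],[0.03,0,0,0,5],[0.03,0,0,0,4],[0.03,0,0,0,1.5],[0.03,0,0,0,0],[0.03,0,0,0,0],[0.03,0,0,0,0]]]'
python3 look.py w4
```

```text
time: 9.9
eef_pos: [0.6033, 0.0655, 0.0433]
tcp_rot: [0.699, 0.715, 0.001, 0.0]
contact_force: [-3.1, 2.9, 7.2]
opening: 0.524
finger_force: 81.3
9.95 [0.6033 0.0655 0.0432] yaw_x 91.3 q6 -0.08 rot ok -1.0
axle_top 0.86 319 290 [0.6028 0.0656 0.082 ]
```

```bash
python3 -m handwheel '[[[0.06,0,0,0,0],[0.06,0,0,0,0],[0.06,0,0,0,0],[0.06,0,0,-0.01,0],[0.06,0,0,-0.03,0],[0.06,0,0,-0.04,0],[0.06,0,0,-0.04,0],[0.06,0,0,-0.04,0],[0.06,0,0,0,0],[0.06,0,0,0,0]]]'
python3 look.py w5; python3 rect.py w5 0.6034 0.0654 -28.5
```

```text
time: 10.98
eef_pos: [0.6048, 0.0644, 0.2056]
tcp_rot: [0.699, 0.715, 0.003, 0.004]
contact_force: [0.3, -1.0, 0.3]
opening: 0.703
finger_force: 0.0
11.0333 [0.6031 0.0645 0.2023] yaw_x 91.3 q6 -0.08 rot ok -1.0
axle_top 0.96 316 194 [0.6017 0.0625 0.082 ]
pin_bracket 0.78 281 245 [0.566  0.0038 0.068 ]
nut_grip 0.87 315 186 [0.6006 0.0644 0.0565]
pin_knob 0.63 238 319 [ 0.5175 -0.0872  0.0685]
1158 -0.026177012327773752 -0.0010256345177664973 stripe deg -177.75625706520478 value 2.2608392982194623
```

View pics/r_w5.png

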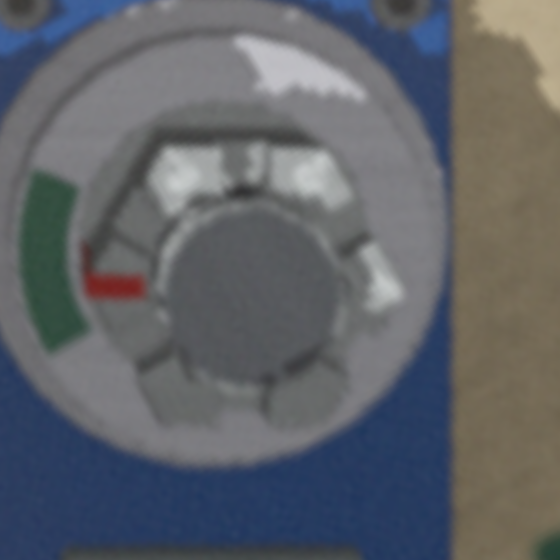

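View pics/w5.png

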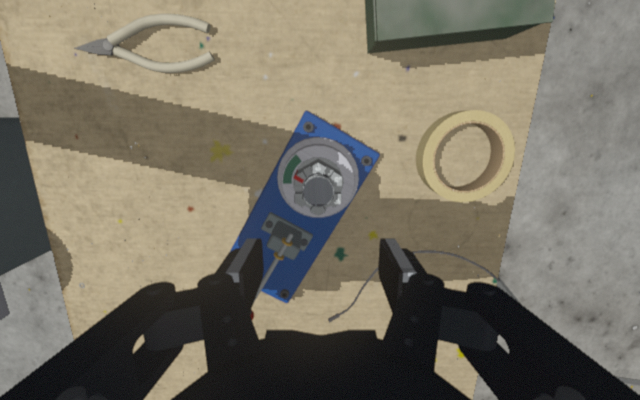

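The rectified view shows the stripe level at the left at (115,287), inside the band, with the top flat parallel to hub x, so a slot faces the pin. Next I'll go behind the knob with shut fingers and tool x along the push direction.

```bash
python3 -m handwheel '[[[0.06,-0.0302,-0.0174,0,0],[0.03,-0.0302,-0.0174,0,0],[0,-0.0302,-0.0174,0,0],[0,-0.0302,-0.0174,0,0],[0,-0.0302,-0.0174,0,0],[0,-0.0302,-0.0174,0,0],[0,0,0,0,7],[0,0,0,0,7],[0,0,0,0,7],[0,0,0,0,7],[0,0,0,0.01,2],[0,0,0,0,0]]]' 30
python3 -m handwheel '[[[0,0,0,0.03,0],[0,0,0,0.03,0],[0,0,0,0.02,0],[0,0,0,0,0],[0,0,0,0,0]]]'
python3 look.py w6
```

```text
time: 12.23
eef_pos: [0.5007, -0.1183, 0.1873]
tcp_rot: [0.86, 0.51, -0.002, -0.002]
contact_force: [-0.4, 0.8, -0.2]
opening: -0.002
finger_force: 0.0
time: 12.65
eef_pos: [0.5011, -0.1183, 0.1087]
tcp_rot: [0.86, 0.51, -0.001, -0.002]
contact_force: [0.3, -0.1, 0.9]
opening: 0.001
finger_force: 0.0
12.7 [ 0.5024 -0.1189  0.1105] yaw_x 61.4 q6 0.07 rot ok -1.0
pin_knob 0.94 323 168 [ 0.5204 -0.0868  0.0685]
```

View pics/w6.png

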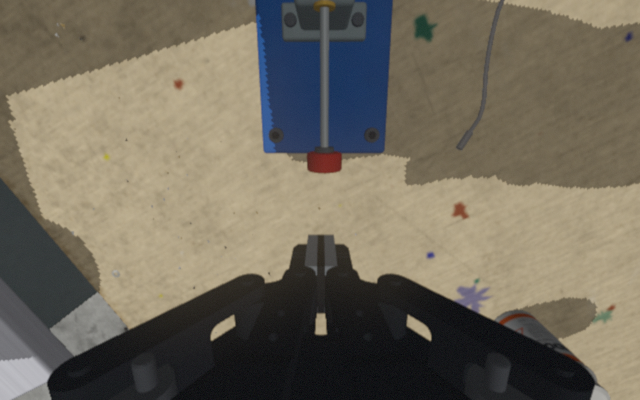

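The knob's face at (323,168) is straight ahead of the fingers, 37 mm along tool x with no side offset, and the pin runs exactly along the image column. Now I'll lower and push.

```bash
python3 -m handwheel '[[[0,0,0,0.025,0],[0,0,0,0.025,0],[0,0,0,0,0],[0,0.012,0,0,0],[0,0.012,0,0,0],[0,0.008,0,0,0],[0,0.008,0,0,0],[0,0.008,0,0,0],[0,0,0,0,0]]]'
python3 -m handwheel '[[[0,0.008,0,0,0],[0,0.008,0,0,0],[0,0.006,0,0,0],[0,0.006,0,0,0],[0,0.006,0,0,0],[0,0,0,0,0],[0,0,0,0,0]]]'
python3 look.py w7
```

```text
time: 13.65
eef_pos: [0.5268, -0.0754, 0.0615]
tcp_rot: [0.86, 0.511, 0.001, 0.001]
contact_force: [0.1, 0.0, 0.2]
opening: -0.003
finger_force: 0.0
time: 14.23
eef_pos: [0.5415, -0.0463, 0.06]
tcp_rot: [0.86, 0.51, 0.0, -0.0]
contact_force: [0.7, 0.2, -0.7]
opening: -0.003
finger_force: 0.0
14.2833 [ 0.5414 -0.0465  0.0599] yaw_x 61.3 q6 0.23 rot ok -1.0
pin_bracket 0.69 319 147 [0.5675 0.0016 0.068 ]
pin_knob 0.67 322 237 [ 0.5479 -0.0374  0.0685]
```

```bash
python3 -m handwheel '[[[0,0.006,0,0,0],[0,0.006,0,0,0],[0,0.004,0,0,0],[0,0,0,0,0],[0,0,0,0,0]]]'
python3 -m handwheel '[[[0,0.002,0,0,0],[0,0,0,0,0],[0,0,0,0,0]]]'
python3 -m handwheel '[[[0,0.001,0,0,0],[0,0,0,0,0],[0,0,0,0,0]]]'; python3 look.py w8
```

```text
time: 14.9
eef_pos: [0.5496, -0.0323, 0.0604]
tcp_rot: [0.86, 0.51, 0.0, -0.0]
contact_force: [0.0, 0.0, 0.2]
opening: 0.001
finger_force: 0.0
time: 15.15
eef_pos: [0.5504, -0.031, 0.0604]
tcp_rot: [0.86, 0.51, 0.0, -0.0]
contact_force: [0.1, -0.1, 0.3]
opening: 0.001
finger_force: 0.0
time: 15.4
eef_pos: [0.5508, -0.0304, 0.0604]
tcp_rot: [0.86, 0.51, 0.0, 0.0]
contact_force: [-0.5, -0.7, 0.1]
opening: 0.001
finger_force: 0.5
15.45 [ 0.5507 -0.0303  0.0604] yaw_x 61.3 q6 0.26 rot ok -1.0
pin_bracket 0.78 319 187 [0.5678 0.0011 0.068 ]
pin_knob 0.72 318 239 [ 0.5547 -0.0218  0.0685]
```

```bash
for i in 1 2 ; do :; done
python3 -m handwheel '[[[0,0.001,0,0,0],[0,0,0,0,0],[0,0,0,0,0]]]' | grep -E "eef|contact"
python3 -m handwheel '[[[0,0.001,0,0,0],[0,0,0,0,0],[0,0,0,0,0]]]' | grep -E "eef|contact"
python3 -m handwheel '[[[0,0.001,0,0,0],[0,0,0,0,0],[0,0,0,0,0]]]' | grep -E "eef|contact"
```

```text
eef_pos: [0.5508, -0.0302, 0.0605]
contact_force: [-3.2, -4.2, 1.5]
eef_pos: [0.5508, -0.0302, 0.0605]
contact_force: [-4.4, -7.6, 2.7]
eef_pos: [0.5509, -0.0302, 0.0605]
contact_force: [-6.1, -10.6, 3.5]
```

The tool stands still while the force climbs to 12 N, so the pin is at its stop, with the TCP 109 mm from the axis as expected. I'll back off, rise and check.

```bash
python3 -m handwheel '[[[0,-0.006,0,0,0],[0,-0.02,0,0,0],[0,-0.03,0,0,0],[0,-0.01,0,-0.03,0],[0,0,0,-0.04,0],[0,0,0,-0.04,0],[0,0,0,-0.03,0],[0,0,0,0,0],[0,0,0,0,0],[0,0,0,0,0]]]'
python3 look.py w9; python3 - <<'E'
from h import *
im=cv2.imread("pics/w9.png"); viewer_im=viewer.read_camera("top")[150:260,210:360]
cv2.imwrite("pics/fin.png",np.vstack([cv2.resize(im[:300],(640,300)),cv2.resize(viewer_im,(400,293),interpolation=cv2.INTER_CUBIC)[:, :].copy() if 0 else cv2.copyMakeBorder(cv2.resize(viewer_im,(400,293),interpolation=cv2.INTER_CUBIC),0,0,0,240,0)]))
E
```

```text
time: 17.23
eef_pos: [0.5201, -0.0851, 0.1995]
tcp_rot: [0.86, 0.51, -0.0, -0.001]
contact_force: [0.3, -0.4, 0.5]
opening: 0.0
finger_force: 0.0
17.2833 [ 0.5196 -0.0849  0.1985] yaw_x 61.3 q6 0.14 rot ok -1.0
pin_bracket 0.97 317 81 [0.5654 0.0029 0.068 ]
pin_knob 0.57 321 110 [ 0.5569 -0.0201  0.0685]
```

View pics/fin.png

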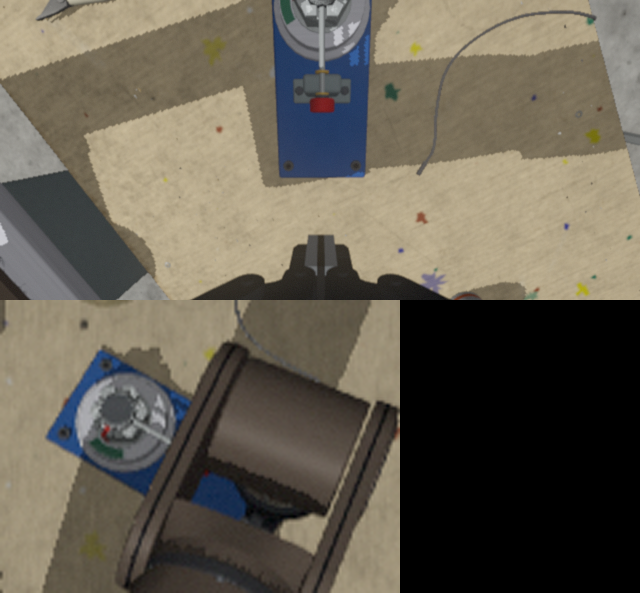

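The picture shows the knob at (321,103), right up against the bracket, with the pin running into the nut's slot at (321,10). The robot is clear and touching nothing.

```bash
python3 -c "
from plant import sign_off
print(sign_off())"
```

```text
the job is handed in; nothing more can be done
None
```

The job is handed in at about 17 s: the nut is tightened with its stripe in the green band and a slot at the cross hole, the pin is fully home against its stop, and the arm is clear without having touched the tape, pliers or can.

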